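# Tip apples from the saucepan into the cooker and shut the lid

## Robot

A 6-joint arm with a two-finger parallel gripper is mounted at the origin on the work surface. World frame = base frame: x ahead of the robot, y to its left, z up, the work surface at z = 0. Lengths are in mm, angles in degrees, forces in N, time in s.
With the tool pointing down it reaches from about 350 to 1000 mm from the base axis. Payload 7.1 kg.
Tool frame: the origin (TCP) lies midway between the tips of the shut fingers; the grasp point (between the pads) lies 19 mm behind it (ctrl.pinch_z is the z of the grasp point in the tool frame, in mm); z points along the fingers, y is the line along which they close (so a half turn about z gives the same grasp; the last joint's range is limited). The gripper opens to 85 mm and grips with 20 to 120 N. Pads are 22 mm wide; open, the fingers measure 114 mm over their backs; the gripper's body (76 mm by 85 mm) begins 54 mm behind the grasp point. The pads swing forward as they close: fully open they stand 13 mm farther back than shut.
Start: joints at [74.714, 24.242, 93.386, -0, 62.372, -1.089], TCP at [153.263, 605.9, 231.319] pointing down, gripper open.
Joint ranges: [-172.04, 172.04], [-51.8, 120.97], [4.93, 147.93], [-75.15, 255.16], [6.16, 154.13], [-145.62, 145.62]. Speed limits (degrees/s): [136.94, 136.94, 172.46, 180, 180, 180].

## Interface

Orientations are given as a 3x3 rotation matrix whose columns are the frame's x, y, z axes.
In Python, from workcell import ctrl gives the robot as it stands.
- The arm moves only by the tool carry_out, never from a script. Its argument "moves" is one flat list of numbers, 5 for each row, row after row: the finger opening in cm, from 0 to 8.54, then the shift along the world's x, y, z in cm, then the turn about the world's z in degrees. A call has 1 to 12 rows; each row shifts and turns the commanded pose from where the row before left it; what a row does not reach is not made up. A row lasts 1/8 s, in which the tool goes at most 62.5 mm and 10.7 degrees, less where a joint would pass 70% of its speed; a pose out of reach is approached as far as the arm can. A call with a gripper value outside its range is refused whole. The fingers move at their own pace and stop on an object; the grip force is fixed at half the most. Time passes only in rows, so rows that do not move let the fingers close. It gives the time, the measured TCP pose, the force, the opening and the grip force at its end, in the units of the state.
- ctrl.sense(): the state, without advancing time (a new reading comes with each control period).
- ctrl.grab_frame(name): name is "scene" or "top"; returns (picture, depth): 384x512x3 uint8, red, green, blue; 384x512 float32, mm along the optical axis (not along the pixel's ray), 0 where there is no reading.
- ctrl.calibration(name): a dict with "fov_y" (degrees; the focal length in pixels is half the picture's height over the tangent of half this angle, whatever the lens; pixels are square), "cx", "cy" (the principal point, pixels), "R" (3x3) and "t" (3): a world point X has camera coordinates R X + t. Camera axes: x right, y down, z forward; pixel columns grow to the right and rows downward; lengths in mm; the calibration is good to about 2 mm. A picture is of the moment at which its call begins. calibration takes no time and is no camera call.
- ctrl.hand_in(): hands the job in; it is judged then, once.
The state is a dict: "clock": time; "joints": joint angles; "joint_vel": joint speeds; "effort": joint torques, N m; "eef_pos": TCP position; "eef_rot": TCP orientation; "ft_force": force on the tool from outside, world axes, zero at the start; "torque": the same for the moment, N m; "grip_width": opening from 0.0 (shut) to 1.0 (fully open); "gripper_force": force on a finger pad.
Only numpy, scipy, OpenCV 4.12 (cv2) and the standard library are available. Lean on these libraries where they do the work, as an engineer would, in place of code of your own. Each camera call takes 0.05 s, during which the arm holds its last target. There are 200 camera calls.

## Task

Tip the three small apples out of the saucepan into the open cooker, then stand the saucepan upright again on its wooden board without dropping it. After that swing the cooker's lid down and press it until it is fully shut. Leave the sponge, the jar and the mug where they are.

Things in the scene. Friction and masses are not known exactly. Their poses are not given: they have to be found in the camera images.
- pan: loose saucepan, 0.19-0.29 kg, with the apples in it; 80 mm high, outer diameter 116 mm at foot, 136 mm at rim, wall 3, floor 5 mm. Origin: centre of underside; z up. Level black eight-sided handle, 22 mm across flats (one flat on top), along its -x (towards the robot), from x = -66 to -186 mm, axis 70 mm above the underside. Apples roll out when it is tipped over 100 degrees
- pan_grip (a point): point on the axis of the pan's handle, 105 mm from the pan's centre line, 70 mm above the underside: a good place to grip across the handle firmly, as the pan hangs off to one side; axes as the pan's
- apple0_center (a point): centre of a small whole apple, loose, 48 mm in diameter, 44 mm high, 40 g; starts in the saucepan; rolls easily
- apple1_center (a point): centre of another such apple
- apple2_center (a point): centre of the third such apple
- cooker: steel rectangular countertop cooker, open at the top, fixed to the counter, 210 mm (its x) by 250 mm (its y), 100 mm high, walls and floor 6 mm. Origin at the centre of its underside; its front with two knobs faces -x (the robot); the hinge of its lid lies on the rear (+x) rim
- cooker_lid (a joint): angle of the cooker's lid, rad: 0 fully shut (lying on the rim), about 1.6 upright, at most 1.9. The hinge is stiff: the lid stays at any angle where it is left (2 to 3 N at its free edge moves it), so it must be pushed all the way. Lid: steel plate 210 by 250 by 8 mm, 0.3 kg
- cooker_lid_hinge (a point): middle of the lid's hinge line: on the cooker's rear rim, 105 mm behind its centre, 100 mm above the counter, at the lid's underside. Axes turn with the lid: shut, x points to the rear, y along the hinge, z up; the plate extends 210 mm along -x, and from z = 0 to 8 mm
- cooker_lid_handle (a point): grip of the black knob on the lid's outer (upper) face, in the middle of its free edge: 180 mm from the hinge line, 35 mm off the outer face; with the lid open it points away from the robot. Axes as the hinge's
- board: wooden board under the saucepan, fixed, 220 mm (x) by 240 mm (y), 18 mm thick. Origin at the centre of its underside
- sponge: blue sponge lying on the counter, 65 by 105 by 30 mm; origin under its centre; leave alone
- jar: closed glass jar, 72 mm in diameter, 110 mm high; origin under its centre; leave alone
- mug: white mug, 80 mm in diameter, 95 mm high, handle at its +y; origin under its centre; leave alone

How it is judged (in metres and radians):
On the way, in this order (a step that is already met when the one before it is completed fails the run):
1. the saucepan is tipped well over (more than 69 degrees) above the counter (angle between pan's own z axis and vertical above 1.2 rad and height (world z) of pan above 0.1 m).
2. all three apples are inside the cooker (x of apple0_center in the frame of cooker between -0.1 and 0.1 m and y of apple0_center in the frame of cooker between -0.12 and 0.12 m and z of apple0_center in the frame of cooker between 0.005 and 0.095 m and x of apple1_center in the frame of cooker between -0.1 and 0.1 m and y of apple1_center in the frame of cooker between -0.12 and 0.12 m and z of apple1_center in the frame of cooker between 0.005 and 0.095 m and x of apple2_center in the frame of cooker between -0.1 and 0.1 m and y of apple2_center in the frame of cooker between -0.12 and 0.12 m and z of apple2_center in the frame of cooker between 0.005 and 0.095 m), for 0.2 s.
3. the saucepan stands upright on the board, let go (angle between pan's own z axis and vertical below 0.06 rad and x of pan in the frame of board between -0.1 and 0.1 m and y of pan in the frame of board between -0.11 and 0.11 m and z of pan in the frame of board between 0.014 and 0.023 m and linear speed of pan below 0.03 m/s and contact force between each of the arm, the fingers and pan below 0.2 N), for 0.2 s.
4. the lid is pressed fully shut (value of joint cooker_lid below 0.02 rad), for 0.2 s.
At the end, for the whole second after the job is handed in: The three apples are inside the cooker; the saucepan stands upright (within 3.4 degrees) and still, flat on the board, its centre at least 10 mm inside the board's edges, let go; the lid is shut to within 0.02 rad; sponge, jar and mug are within 30 mm of where they began (all of step 2 and all of step 3 and value of joint cooker_lid below 0.02 rad and distance of each of sponge, jar, mug from where it was at the start of the episode below 0.03 m); the robot touches nothing.
It fails at once if the saucepan is dropped (moves faster than 0.5 m/s while the fingers do not hold it) (linear speed of pan above 0.5 m/s and contact force between the fingers and pan below 0.3 N).
It fails at once if a bystander (sponge, jar, mug) is moved by more than 30 mm (distance of any of sponge, jar, mug from where it was at the start of the episode above 0.03 m).
It also fails if it takes over 72 s, if anything falls off the work surface, if the arm or the gripper's body presses on something with over 40 N, if the wrist force passes 120 N, or if a joint passes its speed limit or range.

## Working session

There is one attempt and no reset: what is moved stays moved. The work goes in short steps, Python scripts to look and compute and a tool call to move; the robot and the scene stay as the last step left them, time stands still between calls to the robot, and variables do not carry over. Pictures are saved under pics/ and viewed, at most 10 in all, crops included, and the job is handed in when it is done.

Besides the shell and the picture viewer there is one more tool, called after "Request:" as a command line: name --argument value ..., lists and objects as JSON in quotes. carry_out: Moves the arm, as the interface text tells. Its arguments: {"type":"object","properties":{"moves":{"type":"array"}},"required":["moves"]}

```bash
mkdir -p pics; cat > h.py <<'E'
import numpy as np, cv2
from workcell import ctrl
def cloud(n):
    im,d=ctrl.grab_frame(n); c=ctrl.calibration(n)
    f=im.shape[0]/2/np.tan(np.radians(c["fov_y"])/2)
    v,u=np.mgrid[:384,:512]
    P=np.stack([(u-c["cx"])/f*d,(v-c["cy"])/f*d,d],-1)
    R=np.array(c["R"]);W=(P-np.array(c["t"]))@R
    W[d==0]=np.nan
    return im,d,W
def save(im,n): cv2.imwrite("pics/"+n,im[...,::-1])
E
python3 - <<'E'
from h import *
for n in("scene","top"):
    im,d,W=cloud(n); save(im,n+"0.png"); np.save(n+"0.npy",W); np.save(n+"0im.npy",im)
    c=ctrl.calibration(n); print(n,c, (d==0).mean(), "cam pos",-np.array(c["R"]).T@np.array(c["t"]))
print(ctrl.sense(),ctrl.pinch_z)
E
```

```text
scene {'fov_y': 49.981319036172756, 'cx': 258.1617610125918, 'cy': 192.18873864400123, 'R': array([[ 0.94674974,  0.32161808,  0.01505793],
       [ 0.27238718, -0.77513867, -0.57005724],
       [-0.17166873,  0.54380313, -0.82146698]]), 't': array([-542.16325566,  -97.75118846, 1587.57879219])} 0.003875732421875 cam pos [ 812.45672595 -764.73154363 1256.58364094]
top {'fov_y': 56.50400468882386, 'cx': 251.8403689251937, 'cy': 188.52808980263399, 'R': array([[-0.0130477 , -0.9998835 ,  0.00792062],
       [-0.99403551,  0.01211283, -0.10838208],
       [ 0.10827351, -0.00928752, -0.99407776]]), 't': array([  -5.2689612 ,  591.82144905, 1017.42718118])} 0.0041656494140625 cam pos [ 478.06237882   -2.98760953 1075.58630275]
{'clock': 0.1, 'joints': array([ 7.47136355e+01,  2.42782465e+01,  9.34273383e+01, -1.49338576e-04,
        6.23731112e+01, -1.08761374e+00]), 'joint_vel': array([-0.00252382, -0.15461901, -0.08507077,  0.01985462, -0.04154894,
       -0.02392567]), 'effort': array([ 1.58466987e-04, -5.58431911e+01, -2.82445228e+01, -9.78692583e-05,
        3.03560904e-03, -3.74034789e-05]), 'eef_pos': array([153.13775861, 605.43530632, 230.64116133]), 'eef_rot': array([[-9.69450991e-01,  2.45284828e-01, -3.59887655e-04],
       [ 2.45285091e-01,  9.69450085e-01, -1.32551793e-03],
       [ 2.37636808e-05, -1.37329975e-03, -9.99999057e-01]]), 'ft_force': array([-0.49944288, -0.30443009, -0.19800858]), 'torque': array([ 0.05313885,  0.02506215, -0.03812727]), 'gripper_force': 0.0, 'grip_width': 1.0009300432600428} -18.700000000000003
```

View pics/scene0.png

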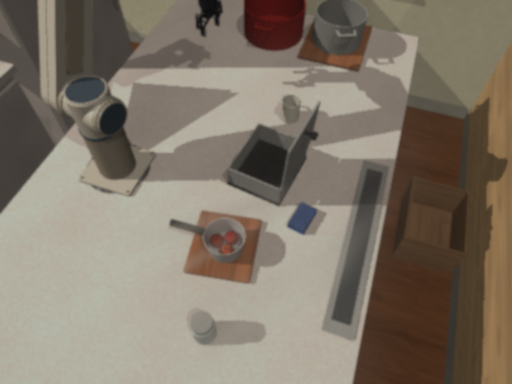

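View pics/top0.png

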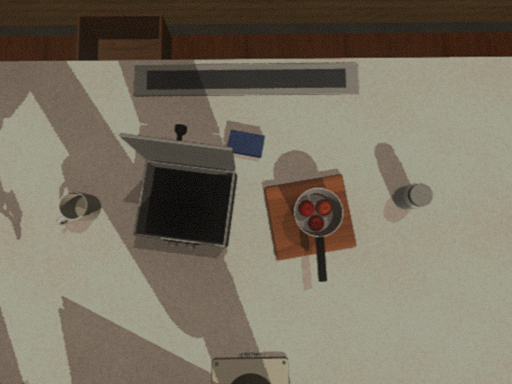

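The scene and top views show the pan with apples at top (318,212) with its handle down to (322,278), the board around (310,217), and the cooker at (186,205) with its lid raised. The sponge is at (246,144), the jar at (418,196) and the mug at (74,207).

```bash
python3 - <<'E'
from h import *
W=np.load("top0.npy");im=np.load("top0im.npy");hsv=cv2.cvtColor(im,cv2.COLOR_RGB2HSV)
def box(u0,u1,v0,v1):
    m=np.zeros((384,512),bool);m[v0:v1,u0:u1]=1;return m
def rect(n,m):
    p=W[m][:,:2];p=p[~np.isnan(p).any(1)].astype(np.float32)
    print(n,cv2.minAreaRect(p),len(p))
Z=W[...,2]
# handle: dark, z 60..120
m=box(305,340,236,290)&(Z>75)
p=W[m];print("handle z",np.percentile(p[:,2],[10,50,90]),len(p));rect("handle",m)
# pan rim
m=box(285,350,180,245)&(Z>88)&(Z<110);p=W[m]
(c,r)=cv2.minEnclosingCircle(p[:,:2].astype(np.float32));print("rim",c,r,np.median(p[:,2]))
for n in ("top","scene"):pass
m=box(260,360,170,265)&(hsv[...,1]>90)&(Z>8)&(Z<30);rect("board",m)
m=box(120,245,160,260)&(Z>92)&(Z<108);rect("cookerrim",m);print(np.median(Z[m]))
m=box(110,245,130,172)&(Z>110);p=W[m]
for lo in range(110,330,40):
    q=p[(p[:,2]>=lo)&(p[:,2]<lo+40)]
    if len(q):print("lid",lo,q.mean(0),q.min(0),q.max(0))
q=p[(p[:,0]<np.inf)];
A=np.c_[q[:,1:],np.ones(len(q))];print("lid plane x=a y+b z+c",np.linalg.lstsq(A,q[:,0],rcond=None)[0])
for n,b in(("sponge",(225,270,125,162)),("jar",(400,440,178,212)),("mug",(55,92,188,225))):
    rect(n,box(*b)&(Z>15))
S=np.load("scene0.npy");q=S[60:260,60:420].reshape(-1,3)
q=q[(q[:,1]>50)&(q[:,1]<350)&(q[:,0]>450)&(q[:,0]<900)&(q[:,2]>110)];print("lid scene",q.min(0),q.max(0))
for lo in range(110,330,40):
    g=q[(q[:,2]>=lo)&(q[:,2]<lo+40)]
    if len(g):print(lo,np.percentile(g,[2,50,98],axis=0).round().tolist())
E
```

```text
handle z [ 92.16753368  97.35112319 100.62458722] 397
handle ((392.9234313964844, -196.15402221679688), (121.70487976074219, 25.363168716430664), 3.9522383213043213) 397
rim (507.8645324707031, -192.43692016601562) 77.93943786621094 96.78677578927534
board ((509.0404968261719, -182.9179229736328), (219.48292541503906, 240.2030029296875), 9.21005630493164) 3844
cookerrim ((549.1279296875, 173.86688232421875), (250.5602569580078, 210.96595764160156), 81.9806900024414) 861
99.87384237536834
lid 110 [653.88351673 155.81963712 130.60807374] [636.43669807  34.41130335 110.22094746] [672.12437086 281.21334784 149.92822076]
lid 150 [656.09807785 156.76282081 170.43328569] [638.52791859  34.17028284 150.26114527] [674.73117197 281.36075619 189.95296921]
lid 190 [658.12599199 156.30513011 210.43481409] [640.61147604  33.38612917 190.6641543 ] [676.2433485  280.96289029 229.99195043]
lid 230 [660.28866527 156.82762307 250.46572827] [642.74157318  34.09788856 230.02210025] [678.61989658 280.0664662  269.97348088]
lid 270 [666.66992223 155.76687762 293.90916239] [644.53061121  32.9138855  270.022
[... 406 characters left out ...]
(66.61363220214844, 67.16098022460938), 61.89775466918945) 716
mug ((532.5380249023438, 483.081787109375), (80.02960968017578, 104.51018524169922), 72.37217712402344) 763
lid scene [649.75141779  50.23621326 110.55084464] [717.5405127  279.00437483 312.89667914]
110 [[651.0, 53.0, 111.0], [666.0, 155.0, 130.0], [681.0, 265.0, 149.0]]
150 [[653.0, 56.0, 150.0], [667.0, 151.0, 170.0], [685.0, 273.0, 189.0]]
190 [[655.0, 54.0, 191.0], [669.0, 148.0, 209.0], [686.0, 269.0, 229.0]]
230 [[657.0, 54.0, 231.0], [671.0, 149.0, 252.0], [689.0, 274.0, 270.0]]
270 [[656.0, 55.0, 273.0], [677.0, 148.0, 293.0], [715.0, 270.0, 310.0]]
310 [[658.0, 61.0, 310.0], [672.0, 158.0, 311.0], [688.0, 265.0, 313.0]]
```

Request:
carry_out --moves '[8.5, 3.7, -4.4, 0, -10, 8.5, 3.7, -4.4, 0, -10, 8.5, 3.7, -4.4, 0, -10, 8.5, 3.7, -4.4, 0, -10, 8.5, 3.7, -4.4, 0, -10, 8.5, 3.7, -4.4, 0, -10, 8.5, 3.7, -4.4, 0, -10, 8.5, 3.7, -4.4, 0, -10, 8.5, -0.8, -5, 0, -10, 8.5, -0.8, -5, 0, -10, 8.5, -0.8, -5, 0, -10, 8.5, -0.8, -5, 0, -10]'

```text
clock: 1.6
eef_pos: [416.7, 52.4, 231.2]
eef_rot: [[0.701, 0.713, -0.0], [0.713, -0.701, -0.0], [-0.0, -0.0, -1.0]]
ft_force: [0.7, -0.4, -0.6]
grip_width: 0.993
gripper_force: 0.0
```

Request:
carry_out --moves '[8.5, -0.8, -5, 0, -10, 8.5, -0.8, -5, 0, -10, 8.5, -0.8, -5, 0, -10, 8.5, -0.8, -5, 0, -10, 8.5, -0.9, -4.8, 0, -2, 8.5, 0, 0, -5, 0, 8.5, 0, 0, 0, 0]'

```text
clock: 2.48
eef_pos: [373.5, -193.2, 178.9]
eef_rot: [[0.998, 0.065, -0.007], [0.065, -0.998, 0.004], [-0.006, -0.004, -1.0]]
ft_force: [0.2, 0.5, 0.4]
grip_width: 0.993
gripper_force: 0.0
```

Request:
carry_out --moves '[8.5, 0, -0.3, -5, 0, 8.5, 0, 0, -4, 0, 8.5, 0, 0, -2, 0, 8.5, 0, 0, 0, 0, 0, 0, 0, 0, 0, 0, 0, 0, 0, 0, 0, 0, 0, 0, 0, 0, 0, 0, 0, 0, 0, 0, 0, 0, 0, 0, 0, 0, 0, 0]'

```text
clock: 3.72
eef_pos: [376.3, -197.3, 71.5]
eef_rot: [[0.998, 0.066, 0.0], [0.066, -0.998, -0.0], [0.0, 0.0, -1.0]]
ft_force: [-2.2, -3.0, 5.5]
grip_width: 0.244
gripper_force: 58.9
```

Request:
carry_out --moves '[0, 0, 0, 2, 0, 0, 0, 0, 2, 0, 0, 0, 0, 0, 0]'

```text
clock: 4.1
eef_pos: [376.4, -197.1, 111.7]
eef_rot: [[0.998, 0.066, 0.001], [0.066, -0.998, -0.0], [0.001, 0.0, -1.0]]
ft_force: [0.2, -0.4, -4.5]
grip_width: 0.24
gripper_force: 59.0
```

```bash
cat >> h.py <<'E'
def show(n,tag,u0=0,u1=512,v0=0,v1=384,k=1):
    im,d,W=cloud(n); save(cv2.resize(im[v0:v1,u0:u1],None,fx=k,fy=k,interpolation=cv2.INTER_CUBIC),tag); return im,W
E
python3 - <<'E'
from h import *
im,W=show("scene","s1.png",120,320,120,300,3)
E
```

```text
(no output)
```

View pics/s1.png

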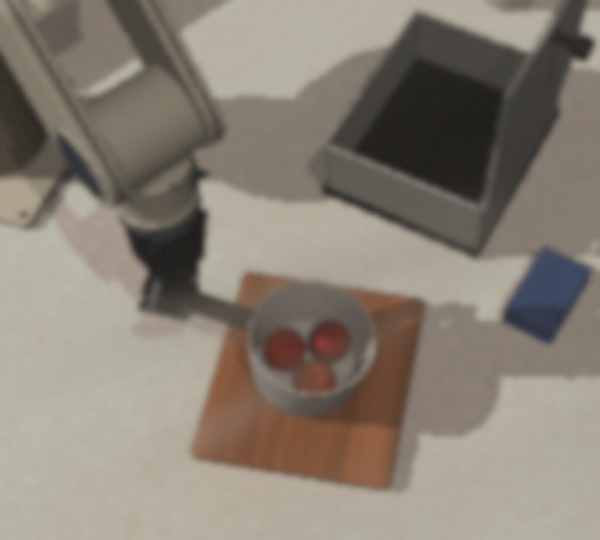

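The crop shows the pan gripped and roughly level just above the board, its centre near (310,345), with the apples inside. Next I measure the tilt.

```bash
python3 - <<'E'
from h import *
im,d,W=cloud("scene");s=ctrl.sense();print(s["torque"],s["ft_force"],s["eef_pos"])
c=np.array([520,-187]);r=np.linalg.norm(W[...,:2]-c,axis=2);hsv=cv2.cvtColor(im,cv2.COLOR_RGB2HSV)
m=(r<74)&(W[...,2]>85)&(hsv[...,1]<110);p=W[m]
for x in range(450,590,14):
    q=p[(p[:,0]>=x)&(p[:,0]<x+14)]
    if len(q):print(x+7,len(q),np.percentile(q[:,2],98).round(1))
E
```

```text
[-0.00279052  0.45708121 -0.00509129] [ 0.57776114  0.95298617 -3.24141408] [ 375.63991613 -196.71708896  110.63929294]
457 78 124.5
471 55 122.7
485 44 118.5
499 37 117.3
513 41 114.9
527 34 110.3
541 32 106.4
555 34 107.7
569 31 107.5
583 26 102.4
```

Request:
carry_out --moves '[0, 0, 0, 3, 0, 0, 0, 0, 3, 0, 0, 0, 0, 3, 0, 0, 0, 0, 3, 0, 0, 0, 0, 0, 0]'

```text
clock: 4.82
eef_pos: [377.1, -197.6, 231.9]
eef_rot: [[0.998, 0.066, 0.003], [0.066, -0.998, -0.001], [0.002, 0.002, -1.0]]
ft_force: [-0.8, -0.5, -5.5]
grip_width: 0.244
gripper_force: 59.3
```

```bash
cat >> h.py <<'E'
def tilt(c,n="scene"):
    im,d,W=cloud(n);s=ctrl.sense();print(s["torque"].round(2),s["ft_force"].round(1),s["eef_pos"].round(1),s["grip_width"])
    r=np.linalg.norm(W[...,:2]-c,axis=2);hsv=cv2.cvtColor(im,cv2.COLOR_RGB2HSV)
    p=W[(r<74)&(W[...,2]>85)&(hsv[...,1]<110)]
    for x in range(450,590,14):
        q=p[(p[:,0]>=x)&(p[:,0]<x+14)]
        if len(q):print(x+7,len(q),np.percentile(q[:,2],98).round(1))
E
python3 -c "
from h import *
tilt(np.array([520,-187]))"
```

```text
[-0.06  0.41 -0.03] [-0.9  0.2 -3.6] [ 376.1 -197.   230.6] 0.2419322464751775
457 159 234.0
471 183 226.8
485 236 220.0
499 222 216.5
513 168 213.6
527 147 208.5
541 176 203.4
555 107 198.9
569 61 195.3
583 15 192.5
```

Request:
carry_out --moves '[0, 0, 0, 2, 10, 0, 0, 0, 2, 10, 0, 0, 0, 2, 10, 0, 0, 0, 2, 10, 0, 2, 4, 0, 10, 0, 2, 4, 0, 10, 0, 2, 4, 0, 10, 0, 2, 4, 0, 8, 0, 2.2, 4.8, 0, 0, 0, 2.2, 4.8, 0, 0, 0, 2.2, 4.8, 0, 0, 0, 2.2, 4.8, 0, 0]'

```text
clock: 6.38
eef_pos: [544.0, 156.3, 308.0]
eef_rot: [[0.142, 0.99, -0.004], [0.99, -0.142, -0.002], [-0.002, -0.004, -1.0]]
ft_force: [0.6, -0.4, -3.7]
grip_width: 0.241
gripper_force: 59.4
```

```bash
python3 - <<'E'
from h import *
s=ctrl.sense();print(s["torque"].round(2),s["ft_force"].round(1),s["eef_pos"].round(1),s["joints"].round(1))
im,W=show("scene","s2.png",120,400,40,260,2)
E
```

```text
[-0.45 -0.03  0.02] [ 0.6 -0.4 -3.7] [544.  156.3 308. ] [14.8 14.7 96.5 -0.  69.  23. ]
```

View pics/s2.png

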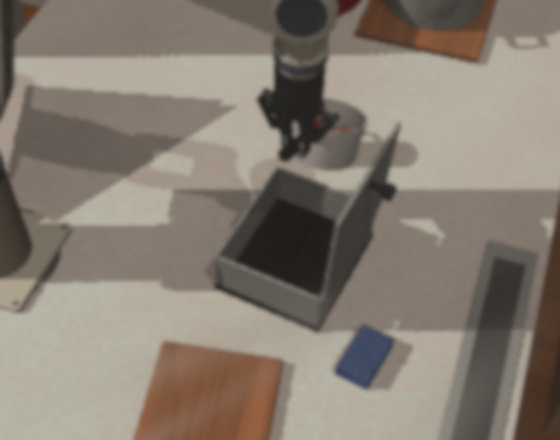

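The crop shows the pan held over the cooker at (335,140), still only slightly tilted. I'll loosen the grip a little to let it swing.

Request:
carry_out --moves '[2.0, 0, 0, 0, 0, 2.0, 0, 0, 0, 0]'

```text
clock: 6.68
eef_pos: [543.2, 154.1, 309.1]
eef_rot: [[0.143, 0.99, -0.004], [0.99, -0.143, -0.001], [-0.002, -0.003, -1.0]]
ft_force: [-0.4, -0.6, -3.9]
grip_width: 0.239
gripper_force: 59.9
```

```bash
cat >> h.py <<'E'
def rim(c,n="scene"):
    # tilt from pan points along cooker-y axis
    im,d,W=cloud(n);s=ctrl.sense();print(s["torque"].round(2),s["ft_force"].round(1),s["eef_pos"].round(1),s["grip_width"].round(3))
    a=np.array([.139,.99]);e=s["eef_pos"]+[0,0,19]
    D=W-e;l=D[...,:2]@a;w=D[...,:2]@np.array([.99,-.139]);h=D[...,2]
    m=(l>15)&(l<230)&(abs(w)<72)&(h>-225)&(h<40)&(W[...,2]>115)
    for x in range(15,230,15):
        q=m&(l>=x)&(l<x+15)
        if q.sum()>3:print(x,q.sum(),h[q].max().round(),h[q].min().round())
E
python3 -c "
from h import *
rim(0)"
```

```text
Traceback (most recent call last):
  File "h.py", line 23, in rim
    im,d,W=cloud(n);s=ctrl.sense();print(s["torque"].round(2),s["ft_force"].round(1),s["eef_pos"].round(1),s["grip_width"].round(3))
                                                                                                           ^^^^^^^^^^^^^^^^^^^^^
AttributeError: 'float' object has no attribute 'round'
```

Force is still full, so open a little more.

Request:
carry_out --moves '[2.07, 0, 0, 0, 0, 2.07, 0, 0, 0, 0]'

```text
clock: 6.98
eef_pos: [544.2, 154.2, 311.5]
eef_rot: [[0.144, 0.99, 0.0], [0.99, -0.144, 0.0], [0.0, 0.0, -1.0]]
ft_force: [-0.1, 0.8, -3.7]
grip_width: 0.242
gripper_force: 49.5
```

```bash
sed -i 's/s\["grip_width"\].round(3)/s["grip_width"]/' h.py
python3 -c "
from h import *
rim(0)"
```

```text
[-0.4   0.05 -0.  ] [ 0.6 -0.6 -4.2] [544.3 154.4 311.6] 0.24337332445714702
45 92 -56.0 -105.0
60 156 -19.0 -109.0
75 128 -26.0 -116.0
90 68 -32.0 -117.0
105 30 -41.0 -111.0
120 17 -47.0 -125.0
135 17 -48.0 -86.0
150 13 -53.0 -87.0
165 77 -63.0 -113.0
180 105 -69.0 -111.0
195 5 -76.0 -83.0
```

Request:
carry_out --moves '[2.1, 0, 0, 0, 0, 2.1, 0, 0, 0, 0]'

```text
clock: 7.28
eef_pos: [544.3, 154.8, 311.5]
eef_rot: [[0.143, 0.99, 0.0], [0.99, -0.143, 0.0], [0.0, 0.0, -1.0]]
ft_force: [0.4, -0.1, -4.3]
grip_width: 0.251
gripper_force: 38.3
```

```bash
python3 -c "
from h import *
rim(0)"
```

```text
[-0.43  0.04 -0.02] [-0.  -0.3 -3.1] [544.3 154.8 311.4] 0.24760074521510003
30 92 -29.0 -114.0
45 184 -51.0 -120.0
60 162 -38.0 -129.0
75 90 -39.0 -138.0
90 43 -49.0 -135.0
105 18 -62.0 -102.0
120 7 -73.0 -96.0
150 48 -85.0 -129.0
165 79 -96.0 -130.0
```

Request:
carry_out --moves '[2.12, 0, 0, 0, 0, 2.12, 0, 0, 0, 0, 2.12, 0, 0, 0, 0, 2.12, 0, 0, 0, 0]'

```text
clock: 7.82
eef_pos: [544.3, 155.0, 311.3]
eef_rot: [[0.143, 0.99, 0.0], [0.99, -0.143, 0.0], [0.0, 0.0, -1.0]]
ft_force: [-0.2, 0.3, -4.3]
grip_width: 0.254
gripper_force: 31.1
```

```bash
python3 -c "
from h import *
rim(0)"
```

```text
[-0.23  0.09 -0.03] [-0.3 -0.7 -4.6] [544.3 155.  311.3] 0.2461981202797848
15 146 -81.0 -128.0
30 226 -36.0 -138.0
45 179 -41.0 -152.0
60 89 -51.0 -151.0
75 43 -66.0 -143.0
90 11 -85.0 -110.0
120 8 -104.0 -122.0
135 7 -120.0 -137.0
150 30 -131.0 -145.0
```

Request:
carry_out --moves '[2.14, 0, 0, 0, 0, 2.14, 0, 0, 0, 0, 2.14, 0, 0, 0, 0, 2.15, 0, 0, 0, 0, 2.15, 0, 0, 0, 0, 2.15, 0, 0, 0, 0]'

```text
clock: 8.62
eef_pos: [544.2, 154.8, 311.3]
eef_rot: [[0.143, 0.99, -0.0], [0.99, -0.143, -0.0], [-0.0, -0.0, -1.0]]
ft_force: [0.2, -0.2, -3.3]
grip_width: 0.251
gripper_force: 20.1
```

```bash
python3 -c "
from h import *
rim(0)"
```

```text
[-0.18  0.05 -0.04] [ 0.3 -0.  -4. ] [544.2 154.8 311.3] 0.25239187761227694
15 247 -43.0 -172.0
30 197 -54.0 -193.0
45 106 -60.0 -203.0
60 36 -83.0 -147.0
75 6 -107.0 -130.0
```

Request:
carry_out --moves '[2.12, 0, 0, -3.4, 0, 2.12, 0, 0, -3.4, 0, 2.12, 0.28, 2, 0, 0, 2.12, 0.28, 2, 0, 0, 2.12, 0.28, 2, 0, 0, 2.12, 0.28, 2, 0, 0, 2.12, 0, 0, 0, 0]'

```text
clock: 9.55
eef_pos: [555.8, 237.0, 243.8]
eef_rot: [[0.141, 0.99, 0.001], [0.99, -0.141, 0.001], [0.001, 0.001, -1.0]]
ft_force: [-0.3, -0.5, -4.4]
grip_width: 0.257
gripper_force: 23.1
```

```bash
python3 -c "
from h import *
rim(0)
show('top','t3.png',100,300,120,280,3)"
```

```text
[ 0.03 -0.06  0.01] [-0.  -0.6 -4.3] [555.5 236.1 243.5] 0.2511936712139051
15 92 -75.0 -142.0
```

View pics/t3.png

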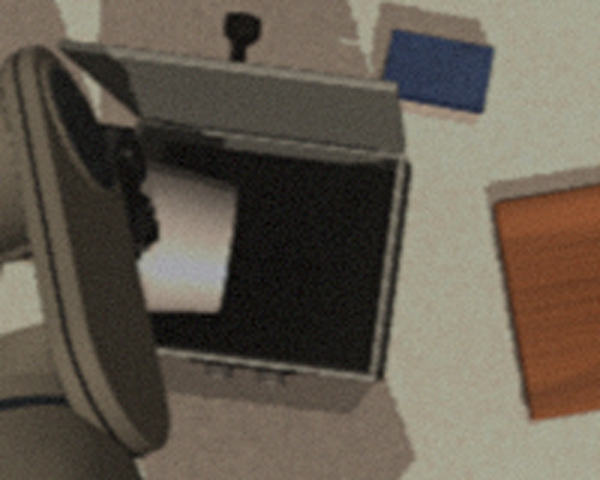

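The crop shows the pan hanging on its side inside the cooker's left half, its underside facing right at about (230,250). I'll measure the angle.

```bash
cat >> h.py <<'E'
def hang(n="top"):
    im,d,W=cloud(n);s=ctrl.sense();e=s["eef_pos"]+[0,0,19];D=W-e
    l=D[...,:2]@np.array([.139,.99]);w=D[...,:2]@np.array([.99,-.139]);h=D[...,2]
    m=(abs(w)<12)&(l<20)&(l>-110)&(h<-50)&(W[...,2]>60)
    for x in range(-110,20,10):
        q=m&(l>=x)&(l<x+10)
        if q.any():print(x+5,q.sum(),np.median(h[q]).round(1),end="; ")
    q=m&(l>-60)&(h>-125)
    k=np.polyfit(l[q],h[q],1)[0];print("tilt",97-np.degrees(np.arctan(k)),s["torque"].round(2),s["ft_force"].round(1),e.round(),s["gripper_force"])
E
python3 -c "
from h import *
hang()"
```

```text
-55 12 -100.7; -45 39 -99.5; -35 38 -95.3; -25 43 -91.7; -15 40 -87.9; -5 41 -84.0; 5 21 -81.0; tilt 75.7520576735011 [ 0.05  0.04 -0.06] [ 0.1 -0.6 -4.7] [555. 235. 262.] 23.127771865110844
```

Request:
carry_out --moves '[2.12, 0.2, 1.5, -0.8, 0, 2.12, 0.2, 1.5, -0.8, 0, 2.12, 0.2, 1.5, -0.8, 0, 2.12, 0.2, 1.5, -0.8, 0, 2.12, 0.2, 1.5, 0, 0, 0, 0, 0, 0, 0, 0, 0, 0, 0, 0, 0, 0, 0, 0, 0]'

```text
clock: 10.7
eef_pos: [565.6, 310.0, 211.8]
eef_rot: [[0.143, 0.99, 0.001], [0.99, -0.143, 0.001], [0.001, 0.0, -1.0]]
ft_force: [-1.3, -1.3, -3.5]
grip_width: 0.247
gripper_force: 58.8
```

```bash
python3 -c "
from h import *
hang()
show('scene','s4.png',200,360,60,220,3)"
```

```text
-105 34 -153.2; -95 83 -103.4; -85 37 -75.9; -75 35 -75.8; -65 34 -75.9; -55 35 -76.9; -45 36 -77.0; -35 43 -76.1; -25 41 -63.9; -15 2 -69.6; tilt 76.29701707616718 [-0.1   0.18 -0.01] [-1.4 -0.7 -3.6] [566. 310. 231.] 58.79027992486954
```

View pics/s4.png

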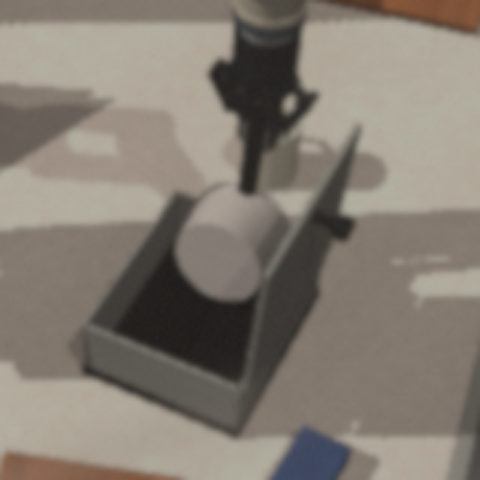

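The crop shows the pan past horizontal (about 97°), mouth against the left wall. I'll back off so the apples roll out.

Request:
carry_out --moves '[0, -0.28, -2, 0.2, 0, 0, -0.28, -2, 0.2, 0, 0, -0.28, -2, 0.2, 0, 0, -0.28, -2, 0.2, 0, 0, 0, 0, 0, 0, 0, 0, 0, 0, 0, 0, 0, 0, 0, 0]'

```text
clock: 11.68
eef_pos: [554.4, 230.1, 219.5]
eef_rot: [[0.142, 0.99, 0.0], [0.99, -0.142, -0.0], [-0.0, 0.0, -1.0]]
ft_force: [-0.0, -2.2, -0.5]
grip_width: 0.252
gripper_force: 59.4
```

```bash
cat >> h.py <<'E'
def red(n):
    im,d,W=cloud(n);h=cv2.cvtColor(im,cv2.COLOR_RGB2HSV)
    m=((h[...,0]<8)|(h[...,0]>170))&(h[...,1]>130)&(h[...,2]>40)
    p=W;m&=(p[...,0]>430)&(p[...,0]<670)&(p[...,1]>30)&(p[...,1]<330)&(p[...,2]<330)
    k,_,st,_=cv2.connectedComponentsWithStats(m.astype(np.uint8))
    L=_ if 0 else cv2.connectedComponents(m.astype(np.uint8))[1]
    for i in range(1,k):
        if st[i,4]>8:print(n,st[i].tolist(),np.nanmedian(W[L==i],0).round())
E
python3 -c "
from h import *
hang();red('top');red('scene')"
```

```text
-105 47 -150.9; -95 66 -96.2; -85 33 -75.6; -75 40 -75.3; -65 34 -75.4; -55 38 -76.1; -45 34 -76.4; -35 45 -76.1; -25 28 -62.2; -15 3 -77.3; tilt 80.70971747346293 [-0.61  0.06 -0.02] [-0.4 -2.  -0.4] [554. 230. 238.] 59.470242783628926
top [153, 182, 12, 12, 94] [597. 256.  49.]
top [154, 208, 9, 16, 94] [517. 257.  51.]
```

Request:
carry_out --moves '[0, 0, 0, 2, 0, 0, 0, 0, 2, 0, 0, 0, 0, 2, 0, 0, 0, 0, 2, 0, 0, 0, -1.5, 2, 0, 0, 0, 0, 0, 0]'

```text
clock: 12.58
eef_pos: [555.1, 214.4, 321.0]
eef_rot: [[0.143, 0.99, 0.003], [0.99, -0.143, 0.001], [0.002, 0.003, -1.0]]
ft_force: [0.6, 0.1, -3.1]
grip_width: 0.246
gripper_force: 59.1
```

```bash
python3 -c "
from h import *
hang();red('top');red('scene')"
```

```text
-105 52 -160.7; -95 88 -102.2; -85 45 -74.8; -75 47 -75.0; -65 44 -75.7; -55 47 -75.4; -45 44 -75.3; -35 56 -75.4; -25 40 -60.4; -15 5 -77.2; tilt 79.69858247393586 [ 0.18 -0.01  0.04] [-0.3 -0.4 -2.9] [555. 214. 339.] 59.03643228113651
top [152, 182, 10, 9, 62] [602. 262.  50.]
top [151, 210, 8, 14, 68] [511. 265.  50.]
scene [276, 148, 12, 20, 133] [592. 210.  44.]
```

```bash
python3 -c "
from h import *
show('scene','s5.png',200,360,60,220,3)"
```

```text
(no output)
```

View pics/s5.png

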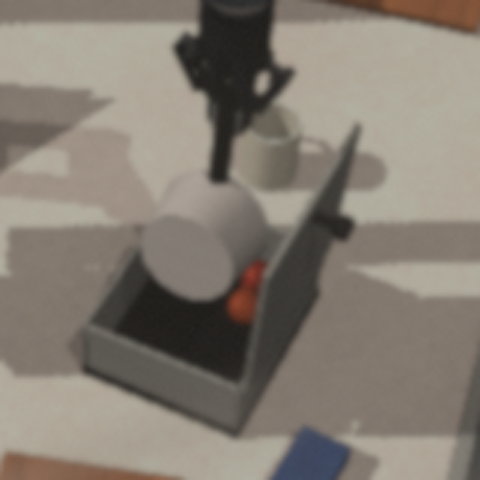

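The crop shows two apples at (256,272) and (243,305), and the top view gives the third at (511,265) mm. All three are in the cooker and the pan is empty. Next I'll lever the pan upright over the cooker's right wall.

Request:
carry_out --moves '[0, -0.43, -3.07, -3.7, 0, 0, -0.43, -3.07, -3.7, 0, 0, -0.31, -2.23, 0.5, 0, 0, -0.31, -2.23, 0.5, 0, 0, -0.43, -3.07, 0.7, 0, 0, -0.36, -2.57, 0.2, 0, 0, -0.31, -2.18, -0.2, 0, 0, -0.36, -2.57, -0.5, 0, 0, -0.29, -2.08, -0.7, 0, 0, 0, 0, 0, 0]'

```text
clock: 14.02
eef_pos: [522.8, -16.6, 252.2]
eef_rot: [[0.145, 0.989, 0.002], [0.989, -0.145, 0.0], [0.001, 0.002, -1.0]]
ft_force: [-0.3, 1.5, 1.4]
grip_width: 0.245
gripper_force: 59.2
```

```bash
python3 -c "
from h import *
rim(0)
red('top')
show('scene','s6.png',180,360,90,250,3)"
```

```text
[ 0.28 -0.04  0.02] [0.5 0.9 1.1] [522.9 -16.1 252.1] 0.24292732627947788
15 136 -92.0 -131.0
30 199 -48.0 -143.0
45 145 -56.0 -150.0
60 115 -51.0 -148.0
75 45 -67.0 -150.0
90 16 -81.0 -137.0
105 8 -96.0 -123.0
120 4 -111.0 -130.0
135 67 -123.0 -156.0
150 30 -137.0 -154.0
top [151, 182, 33, 16, 355] [590. 240.  47.]
top [151, 209, 17, 16, 187] [514. 255.  48.]
```

View pics/s6.png

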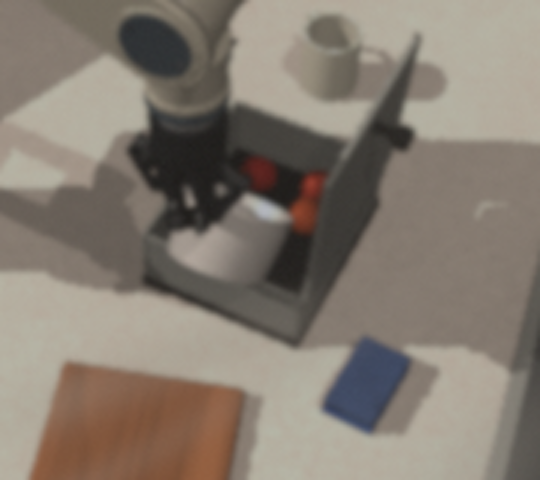

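The crop shows the pan leaning about 45° over the right wall and three apples in the cooker at (262,172), (315,185) and (305,215). I'll continue the arc.

Request:
carry_out --moves '[0, -0.32, -2.28, -1.2, 0, 0, -0.25, -1.78, -1.2, 0, 0, -0.28, -1.98, -1.7, 0, 0, -0.2, -1.39, -1.7, 0, 0, -0.2, -1.39, -2.2, 0, 0, -0.14, -1.0, -2.0, 0, 0, 0, 0, 0, 0]'

```text
clock: 15.05
eef_pos: [507.4, -114.7, 148.9]
eef_rot: [[0.144, 0.99, -0.002], [0.99, -0.144, 0.0], [-0.0, -0.002, -1.0]]
ft_force: [-0.5, -0.2, 1.5]
grip_width: 0.242
gripper_force: 58.6
```

```bash
python3 -c "
from h import *
rim(0)"
```

```text
[ 0.01  0.03 -0.05] [-1.8 -0.9  2.7] [ 507.8 -114.4  149.8] 0.2404900565328197
60 17 9.0 -6.0
75 60 11.0 -45.0
90 68 12.0 -52.0
105 45 11.0 -53.0
120 31 13.0 -53.0
135 18 12.0 -47.0
150 10 13.0 -46.0
165 22 13.0 -52.0
180 100 14.0 -53.0
195 243 16.0 -53.0
210 55 15.0 -40.0
```

Request:
carry_out --moves '[0, 0, 0, 3, 0, 0, -1.65, -1.03, 1, -9.75, 0, -1.65, -1.03, 0, -9.75, 0, -1.65, -1.03, 0, -9.75, 0, -1.65, -1.03, 0, -9.75, 0, -1.65, -1.03, 0, -9.75, 0, -1.65, -1.03, 0, -9.75, 0, -1.65, -1.03, 0, -9.75, 0, -1.65, -1.03, -2, -9.75, 0, 0, 0, -4, 0, 0, 0, 0, -4, 0, 0, 0, 0, 0, 0]'

```text
clock: 16.6
eef_pos: [373.9, -195.0, 88.6]
eef_rot: [[0.998, 0.067, -0.006], [0.067, -0.998, 0.003], [-0.006, -0.004, -1.0]]
ft_force: [-0.7, 0.9, -2.3]
grip_width: 0.242
gripper_force: 59.8
```

```bash
python3 -c "
from h import *
tilt(np.array([520,-187]))"
```

```text
[-0.03  0.27 -0.01] [-0.1  0.2 -1.7] [ 375.2 -195.7   90. ] 0.2403732008548377
457 59 112.0
471 40 108.3
485 32 107.0
499 30 106.9
513 31 106.9
527 24 105.6
541 25 104.1
555 23 103.7
569 27 101.2
583 30 102.6
```

Request:
carry_out --moves '[0, 0, 0, -1, 0, 0, 0, 0, -0.8, 0, 0, 0, 0, -0.2, 0, 0, 0, 0, 0, 0]'

```text
clock: 17.15
eef_pos: [375.9, -196.6, 71.1]
eef_rot: [[0.998, 0.066, 0.0], [0.066, -0.998, -0.0], [0.0, 0.001, -1.0]]
ft_force: [-6.0, -0.6, 10.2]
grip_width: 0.243
gripper_force: 61.7
```

```bash
python3 -c "
from h import *
tilt(np.array([520,-187]))"
```

```text
[-0.    0.49  0.01] [-6.  -0.5 11.3] [ 375.9 -196.6   71.2] 0.24335035135862257
457 37 100.0
471 42 100.3
485 20 99.4
499 23 99.1
513 22 100.6
527 20 100.4
541 20 99.9
555 24 104.2
569 22 102.3
583 35 104.0
```

Request:
carry_out --moves '[2.15, 0, 0, 0, 0, 2.3, 0, 0, 0, 0, 3.5, 0, 0, 0, 0, 6, 0, 0, 0, 0, 6, 0, 0, 0, 0, 6, 0, 0, 0, 0, 6, 0, 0, 2, 0, 6, 0, 0, 5, 0, 6, 0, 0, 6, 0, 6, 0, 0, 6, 0, 6, 0, 0, 0, 0]'

```text
clock: 18.58
eef_pos: [378.6, -197.8, 264.8]
eef_rot: [[0.998, 0.066, 0.009], [0.066, -0.998, -0.005], [0.008, 0.005, -1.0]]
ft_force: [0.4, 0.1, -0.6]
grip_width: 0.702
gripper_force: 0.0
```

```bash
python3 - <<'E'
from h import *
tilt(np.array([520,-187]))
im,d,W=cloud("top")
for u in range(290,350,6):
    pass
Z=W[...,2];m=np.zeros_like(Z,bool);m[180:245,285:350]=1;m&=(Z>90)&(Z<115);p=W[m];
from scipy.optimize import least_squares
p=p[p[:,0]>455]
r=least_squares(lambda q:np.hypot(p[:,0]-q[0],p[:,1]-q[1])-67,[515,-187],loss="soft_l1").x
A=np.linalg.lstsq(np.c_[p[:,:2],np.ones(len(p))],p[:,2],rcond=None)[0];print("centre",r,"slope",A[:2],len(p))
W0=np.load("top0.npy");q=W0[m];q=q[~np.isnan(q).any(1)]
print("start slope",np.linalg.lstsq(np.c_[q[:,:2],np.ones(len(q))],q[:,2],rcond=None)[0][:2])
E
```

```text
[0.03 0.   0.01] [-0.1  0.3 -1. ] [ 377.1 -197.   262.3] 0.7030030323160716
457 37 100.1
471 44 99.7
485 21 99.5
499 19 98.6
513 24 100.7
527 21 99.5
541 22 101.3
555 25 98.7
569 23 99.8
583 22 99.4
centre [ 524.14077451 -185.32391663] slope [-0.00046439  0.01213076] 247
start slope [-0.32927468 -0.40383342]
```

Pan is flat and released at (524,-185). Now the lid: shut the fingers and go round behind it.

Request:
carry_out --moves '[0, 2, 0, 6, 0, 0, 5.5, 1.6, 2, -2, 0, 5.5, 1.6, 0, -2, 0, 5.5, 1.6, 0, -2, 0, 5.5, 1.6, 0, -2, 0, 5.5, 1.6, 0, -2, 0, 3.6, 1.7, 0, -2, 0, 0, 6, 0, 0, 0, 0, 6, 0, 0, 0, 0, 6, 0, 0, 0, 0, 0, 0, 0, 0, 0, 0, 0, 0]'

```text
clock: 20.18
eef_pos: [706.2, 80.5, 337.2]
eef_rot: [[0.99, -0.142, -0.003], [-0.142, -0.99, -0.001], [-0.003, 0.001, -1.0]]
ft_force: [0.9, 0.6, -0.4]
grip_width: 0.001
gripper_force: 0.0
```

Request:
carry_out --moves '[0, 0, 0, -4.4, 0, 0, 0, 0, -4.4, 0, 0, -3.47, 0.49, 0, 0, 0, -1.93, 0.27, -0.1, 0, 0, -1.93, 0.27, -0.1, 0, 0, -1.88, 0.27, -0.5, 0, 0, -1.88, 0.27, -0.6, 0, 0, -1.7, 0.24, -1, 0, 0, -1.7, 0.24, -1, 0, 0, 0, 0, 0, 0]'

```text
clock: 21.42
eef_pos: [560.6, 99.5, 217.5]
eef_rot: [[0.99, -0.144, -0.003], [-0.144, -0.99, -0.001], [-0.003, 0.001, -1.0]]
ft_force: [-0.1, -0.2, -0.3]
grip_width: 0.0
gripper_force: 0.0
```

Request:
carry_out --moves '[0, -1.4, 0.2, -1.4, 0, 0, -1.4, 0.2, -1.4, 0, 0, -1, 0.14, -1.7, 0, 0, -1, 0.14, -1.7, 0, 0, -0.45, 0.06, -1.3, 0, 0, -0.45, 0.06, -1.3, 0, 0, -0.1, 0, -0.7, 0, 0, 0, 0, 0, 0]'

```text
clock: 22.42
eef_pos: [503.6, 109.0, 123.0]
eef_rot: [[0.99, -0.143, -0.001], [-0.143, -0.99, -0.0], [-0.001, 0.0, -1.0]]
ft_force: [0.1, -0.1, -0.3]
grip_width: 0.0
gripper_force: 0.0
```

```bash
python3 -c "
from h import *
show('scene','s7.png',100,360,60,300,2.2)"
```

```text
(no output)
```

View pics/s7.png

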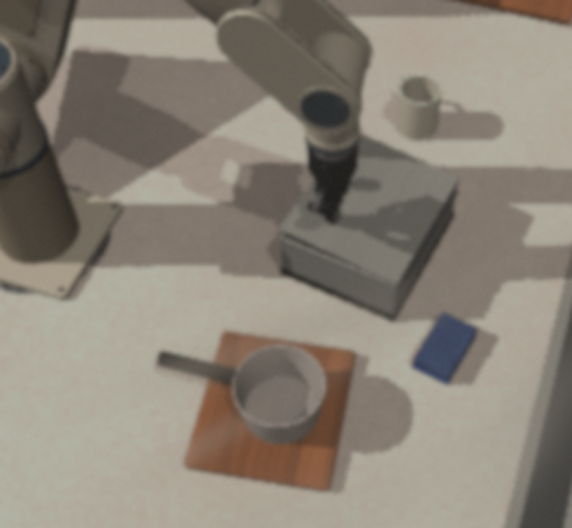

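The crop shows the lid nearly closed under the fingers at (330,210), and the empty pan upright on the board at (280,390). I'll press further.

Request:
carry_out --moves '[0, 0, 0, -0.8, 0, 0, 0, 0, -0.6, 0, 0, 0, 0, -0.4, 0, 0, 0, 0, -0.1, 0, 0, 0, 0, 0, 0]'

```text
clock: 23.1
eef_pos: [504.2, 109.2, 108.1]
eef_rot: [[0.99, -0.143, 0.001], [-0.143, -0.99, 0.0], [0.001, -0.0, -1.0]]
ft_force: [-14.1, -1.9, 44.4]
grip_width: -0.001
gripper_force: 22.7
```

Request:
carry_out --moves '[0, 0, 0, 2, 0, 0, 0, 0, 6, 0, 0, 0, 0, 6, 0, 0, -4, 0, 4, 0, 0, 0, 0, 0, 0]'

```text
clock: 23.72
eef_pos: [463.8, 109.3, 287.4]
eef_rot: [[0.99, -0.142, 0.005], [-0.142, -0.99, 0.001], [0.005, -0.002, -1.0]]
ft_force: [-0.3, -0.8, -1.0]
grip_width: 0.0
gripper_force: 0.0
```

```bash
python3 - <<'E'
from h import *
im,d,W=cloud("scene")
D=W-np.array([549,174,0]);x=D[...,0]*.99-D[...,1]*.139;y=D[...,0]*.139+D[...,1]*.99
m=(abs(x)<100)&(abs(y)<115)&(W[...,2]>80)&(W[...,2]<118)
A=np.c_[x[m],y[m],np.ones(m.sum())];print("lid slope",np.linalg.lstsq(A,W[m][:,2],rcond=None)[0],m.sum())
tilt(np.array([522,-186]))
for c,n in(((700,11),"sponge"),((560,-468),"jar"),((532,483),"mug")):
    im,d,T=cloud("top");T0=np.load("top0.npy")
    f=lambda T:np.nanmean(T[(np.hypot(T[...,0]-c[0],T[...,1]-c[1])<90)&(T[...,2]>18)&(T[...,0]<760)&((T[...,0]>660)|(n!="sponge"))],0).round(1)
    print(n,f(T0),f(T))
E
```

```text
lid slope [ 2.55819233e-03 -5.15544990e-04  1.07351596e+02] 2610
[ 0.01  0.01 -0.01] [-1.3  0.5 -1.5] [464.  109.1 284.4] -0.002270542270315975
457 33 102.0
471 42 99.2
485 24 100.6
499 23 99.3
513 21 97.5
527 21 100.0
541 20 100.3
555 25 99.2
569 22 98.7
583 26 100.4
sponge [727.4   2.7  32. ] [727.5   3.9  29.9]
jar [ 558.9 -459.6   88.8] [ 558.9 -459.5   89. ]
mug [541.2 484.2  63.5] [541.1 484.3  63.6]
```

Lid shut (slope 0.003 rad), pan flat, bystanders unmoved.

```bash
python3 -c "
from workcell import ctrl
print(ctrl.hand_in())"
```

```text
the job is handed in; nothing more can be done
None
```

I handed the job in at about 24 s: my last measurements showed the lid shut (0.003 rad), the pan flat and let go on its board, and the sponge, jar and mug unmoved; all three apples were in the cooker when I last saw them before closing the lid, and the hand-in gave no verdict.

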